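# Pack the tins of lot 4

## Task

Get the crate of lot 4 ready at the packing table: before any tin goes into the crate, clear all the broken biscuits off the table into the grey bin. Set the lot coder's sleeve to 4, and stand every tin upright in the blue divided crate, one to a cell, right down on its floor. Leave the amber bottle standing where it is.

Things in the scene. Friction and masses are not known exactly. Their poses are not given: they have to be found in the camera images.
- crate: Low blue divided plastic crate, fixed to the table, open on top: 270 x 186 x 45 mm high, walls and dividers 5 mm thick, floor 5 mm thick. Origin under its centre, z up. Two dividers across x and one across y make 6 cells (3 along its x by 2 along its y), each about 83 x 85 mm; cell centres at x = -0.088, 0, +0.088 and y = -0.045, +0.045 m in its frame.
- bin: Grey open waste bin, fixed to the table, 150 x 150 mm, 100 mm high, walls 4 mm. Origin under its centre.
- sleeve (a joint): Ribbed aluminium sleeve of the lot coder, a stiff upright round grip that stays where it is left; turns about a vertical axis. Value grows as it turns clockwise seen from above: 0 at mark 1, then 0.4363 rad (25 degrees) a mark, up to 2.618 at mark 7; mark 4 is 1.309. Starts somewhere about marks 1 to 2.
- sleeve_top (a point): Centre of the sleeve's top face, on its axis, 91 mm above the table. The sleeve, 50 mm in diameter and 50 mm high, stands on a fixed grey 90 x 90 x 40 mm base. A black bar on its top, from axis to rim, points to one of 7 black ticks on the base, each with 1 to 7 pips as its number. Mark 4 is the middle tick, on the base's side away from the robot (+x of the base).
- bottle: Small amber glass bottle with a black cap, 48 mm in diameter and 126 mm high, standing among the tins; not part of the job. Origin under its centre.
- tin1: Round bare-metal tin with a paper band, full and closed, 54 mm in diameter, 90 mm high, about 0.2 kg, standing upright. Origin at the centre of its underside, z up. May be absent.
- tin2: Round bare-metal tin with a paper band, full and closed, 54 mm in diameter, 90 mm high, about 0.2 kg, standing upright. Origin at the centre of its underside, z up. May be absent.
- tin3: Round bare-metal tin with a paper band, full and closed, 54 mm in diameter, 90 mm high, about 0.2 kg, standing upright. Origin at the centre of its underside, z up. May be absent.
- tin4: Round bare-metal tin with a paper band, full and closed, 54 mm in diameter, 90 mm high, about 0.2 kg, standing upright. Origin at the centre of its underside, z up. May be absent.
- tin5: Round bare-metal tin with a paper band, full and closed, 54 mm in diameter, 90 mm high, about 0.2 kg, standing upright. Origin at the centre of its underside, z up. May be absent.
- chunk1: Broken brown biscuit, a rigid chunk 72 (x) x 38 (y) x 28 mm (with crust lumps to 32 mm). Origin at the centre of its underside. May be absent.
- chunk2: Broken brown biscuit, a rigid chunk 72 (x) x 38 (y) x 28 mm (with crust lumps to 32 mm). Origin at the centre of its underside. May be absent.
- chunk3: Broken brown biscuit, a rigid chunk 72 (x) x 38 (y) x 28 mm (with crust lumps to 32 mm). Origin at the centre of its underside. May be absent.

How it is judged:
On the way:
1. all broken biscuits are in the bin while no tin is in the crate yet (x of chunk1 in the frame of bin between -0.072 and 0.072 m and y of chunk1 in the frame of bin between -0.072 and 0.072 m and height (world z) of each of chunk1, chunk2, chunk3 below 0.085 m and x of chunk2 in the frame of bin between -0.072 and 0.072 m and y of chunk2 in the frame of bin between -0.072 and 0.072 m and x of chunk3 in the frame of bin between -0.072 and 0.072 m and y of chunk3 in the frame of bin between -0.072 and 0.072 m and horizontal distance between each of tin1, tin2, tin3, tin4, tin5 and crate above 0.13 m), for 0.2 s.
At the end, for the whole second after the job is handed in: Biscuits at rest inside the bin, below its rim; every tin at rest in a crate cell, on its floor (underside within 12 mm of the crate's), tilt under 0.12 rad; sleeve within 0.13 rad of mark 4 (1.309); amber bottle standing (tilt under 0.3 rad) within 70 mm of its start (x of chunk1 in the frame of bin between -0.072 and 0.072 m and y of chunk1 in the frame of bin between -0.072 and 0.072 m and height (world z) of each of chunk1, chunk2, chunk3 below 0.085 m and x of chunk2 in the frame of bin between -0.072 and 0.072 m and y of chunk2 in the frame of bin between -0.072 and 0.072 m and x of chunk3 in the frame of bin between -0.072 and 0.072 m and y of chunk3 in the frame of bin between -0.072 and 0.072 m and x of tin1 in the frame of crate between -0.13 and 0.13 m and y of tin1 in the frame of crate between -0.088 and 0.088 m and z of each of tin1, tin2, tin3, tin4, tin5 in the frame of crate below 0.012 m and angle between each of tin1, tin2, tin3, tin4, tin5's own z axis and vertical below 0.12 rad and linear speed of each of tin1, tin2, tin3, tin4, tin5, chunk1, chunk2, chunk3 below 0.03 m/s and x of tin2 in the frame of crate between -0.13 and 0.13 m and y of tin2 in the frame of crate between -0.088 and 0.088 m and x of tin3 in the frame of crate between -0.13 and 0.13 m and y of tin3 in the frame of crate between -0.088 and 0.088 m and x of tin4 in the frame of crate between -0.13 and 0.13 m and y of tin4 in the frame of crate between -0.088 and 0.088 m and x of tin5 in the frame of crate between -0.13 and 0.13 m and y of tin5 in the frame of crate between -0.088 and 0.088 m and value of joint sleeve between 1.179 and 1.439 rad and angle between bottle's own z axis and vertical below 0.3 rad and distance of bottle from where it was at the start of the episode below 0.07 m); the robot touches nothing.
It fails at once if the amber bottle is knocked over (angle between bottle's own z axis and vertical above 0.6 rad).
Of tin1, tin2, tin3, tin4, tin5 only 4 to 5 are there at a start; the rules pass over those that are not, and their reading is None.
Of chunk1, chunk2, chunk3 only 2 to 3 are there at a start; the rules pass over those that are not, and their reading is None.
At some moment in a run one of chunk1, chunk2, chunk3 may be knocked a few centimetres aside while the robot is not near it.
It also fails if it takes over 210 s, if anything falls off the work surface, if the arm or the gripper's body presses on something with over 40 N, if the wrist force passes 120 N, or if a joint passes its speed limit or range.

## Robot

A 6-joint arm with a two-finger parallel gripper is mounted at the origin on the work surface. World frame = base frame: x ahead of the robot, y to its left, z up, the work surface at z = 0. Lengths are in m, angles in rad, forces in N, time in s.
With the tool pointing down it reaches from about 0.325 to 0.9 m from the base axis. Payload 6.1 kg.
Tool frame: the origin (TCP) lies at the very end of the fingers, on their centre line; the grasp point (between the pads) lies 19 mm behind it; z points along the fingers, y is the line along which they close (so a half turn about z gives the same grasp; the last joint's range is limited). The gripper opens to 85 mm and grips with 20 to 120 N. Pads are 22 mm wide; open, the fingers measure 114 mm over their backs; the gripper's body (76 mm by 85 mm) begins 54 mm behind the grasp point. The pads swing forward as they close: fully open they stand 13 mm farther back than shut.
Start: joints at [-1.436, 0.22, 1.526, -0, 1.395, -0.126], TCP at [0.161, -0.604, 0.231] pointing down, gripper open.
Joint ranges: [-2.98, 2.98], [-0.91, 2.08], [0.09, 2.57], [-1.24, 4.39], [0.2, 2.65], [-2.68, 2.68]. Speed limits (rad/s): [2.57, 2.57, 3.01, 3.14, 3.14, 3.14].

## Interface

Orientations are given as a unit quaternion [w, x, y, z].
In Python, from workcell import * gives the robot as it stands.
- The arm moves only by the tool apply_moves, never from a script. Its arguments are lists of equal length, an entry for each row: "offset": the shift along the tool's x, y, z as a fraction of full scale, a list of three; "angular": the turn, a rotation vector about the tool's x, y, z as a fraction of full scale, a list of three. A call has 1 to 12 rows; each row shifts and turns the commanded pose from where the row before left it, along the tool's axes as they then stand; what a row does not reach is not made up. Full scale, the value 1, is 2 cm for a shift and 6 degrees for a turn. A row lasts 1/12 s, in which the tool goes at most 41.7 mm and 7.16 degrees, less where a joint would pass 70% of its speed; a pose out of reach is approached as far as the arm can. A call with a number of a shift or a turn outside -1 to 1 is refused whole. A call with a gripper value outside its range is refused whole. "gripper" is the opening, from 0 (shut) to 1 (fully open), set as the call begins (left out, the last holds). The fingers move at their own pace and stop on an object; "force" is the grip in N (left out, the last holds). Time passes only in rows, so rows that do not move let the fingers close. It gives the time, the measured TCP pose, the force, the opening and the grip force at its end, in the units of the state.
- state(): the state, without advancing time (a new reading comes with each control period).
- camera(name): name is "side" or "top" or "wrist"; returns a dict with "image" (420x560x3 uint8, red, green, blue), "depth" (420x560 float32, m along the optical axis (not along the pixel's ray), 0 where there is no reading), "intrinsics" (3x3 intrinsics, pixels), "position" and "rotation" of the camera in the world; the wrist camera has in their place "tool_from_camera" (4x4, takes a point from camera to tool coordinates, whose origin is the TCP and whose axes are the flange's). Camera axes: x right, y down, z forward; pixel columns grow to the right and rows downward; lengths in m; the calibration is good to about 2 mm. A picture is of the moment at which its call begins: read the wrist's pose just before it.
- finish_job(): hands the job in; it is judged then, once.
Trained networks look in the newest picture that a camera, given by its name, has taken for a name from the list of things; names that differ only in an ending like _2 or _b are one class to them, and where a whole thing is asked for, a point or a joint stands for the part that bears it (a point fixed in the world has none). Each returns a list of dicts, best first, with "p" (0 to 1); they miss things now and then, are a little off and sometimes report something else, mostly with a low value. They report only what shows in the picture. A call takes as long as a camera call.
- search_frame(thing, camera): "bbox" ([centre column, centre row, width, height] as shares, 0 to 1, of the picture: columns of its width, rows of its height, round what is visible of it).
- outline_of(thing, camera): "mask" (420x560 bool, what is visible of it) and "bbox" ([centre column, centre row, width, height] as shares, 0 to 1, of the picture: columns of its width, rows of its height, round what is visible of it).
The state is a dict: "time": time; "q": joint angles; "joint_velocities": joint speeds; "joint_torque": joint torques, N m; "position": TCP position; "tcp_rot": TCP orientation; "force": force on the tool from outside, world axes, zero at the start; "wrist_torque": the same for the moment, N m; "opening": finger opening in m; "grasp_force": force on a finger pad.
Only numpy, scipy, OpenCV 4.12 (cv2) and the standard library are available. Lean on these libraries where they do the work, as an engineer would, in place of code of your own. Each camera call takes 0.05 s, during which the arm holds its last target. There are 200 camera calls.

## Working session

There is one attempt and no reset: what is moved stays moved. The work goes in short steps, Python scripts to look and compute and a tool call to move; the robot and the scene stay as the last step left them, time stands still between calls to the robot, and variables do not carry over. Pictures are saved under pics/ and viewed, at most 14 in all, crops included, and the job is handed in when it is done.

Besides the shell and the picture viewer there is one more tool, called after "Call:" as name(argument=value, ...) on one line, values as JSON. apply_moves: Moves the arm, as the interface text tells. Its arguments: {"type":"object","properties":{"offset":{"type":"array"},"angular":{"type":"array"},"gripper":{"type":"number"},"force":{"type":"number"}},"required":["offset","angular"]}

```bash
ls; mkdir -p pics; cat > h.py <<'E'
from workcell import *
import numpy as np, cv2
from scipy.spatial.transform import Rotation as R
def q2R(q): return R.from_quat([q[1],q[2],q[3],q[0]]).as_matrix()
def cloud(c,s=None):
    K=np.array(c["intrinsics"]);d=c["depth"];v,u=np.indices(d.shape)
    P=np.stack([(u-K[0,2])/K[0,0]*d,(v-K[1,2])/K[1,1]*d,d],-1)
    if "position" in c:
        r=np.array(c["rotation"]); r=r if r.shape==(3,3) else q2R(r)
        W=P@r.T+np.array(c["position"])
    else:
        T=np.array(c["tool_from_camera"]);P=P@T[:3,:3].T+T[:3,3]
        W=P@q2R(s["tcp_rot"]).T+np.array(s["position"])
    W[d==0]=np.nan
    return W
E
python3 - <<'E'
from h import *
print(state())
for n in("top","side"):
    c=camera(n);W=cloud(c)
    cv2.imwrite(f"pics/{n}0.png",c["image"][:,:,::-1])
    for t in("crate","bin","sleeve","bottle","tin1","chunk1"):
        for o in outline_of(t,n):
            m=o["mask"]&np.isfinite(W[...,2]);P=W[m]
            if len(P)<5: continue
            z=np.percentile(P[:,2],95);Q=P[P[:,2]>z-.012]
            lo,hi=np.percentile(Q,2,0),np.percentile(Q,98,0)
            (cx,cy),wh,a=cv2.minAreaRect(Q[:,:2].astype(np.float32))
            print(n,t,round(o["p"],2),m.sum(),np.array(o["bbox"][:2])*[560,420]//1,"z",z.round(3),"mid",((lo+hi)/2).round(3),"ext",(hi-lo).round(3),"rect",np.round([cx,cy,*wh,a],3))
E
```

```text
pics
{'time': 0.0, 'q': array([-1.43611194e+00,  2.21252967e-01,  1.52761237e+00,  3.45179872e-05,
        1.39469033e+00, -1.26115229e-01]), 'joint_velocities': array([ 3.70198120e-04,  5.02270022e-04, -3.74701141e-05, -1.67535203e-04,
       -5.42019695e-04,  6.32153871e-04]), 'joint_torque': array([-1.66274503e-04, -4.96898854e+01, -3.89391482e+01, -1.70953608e-04,
        1.09212636e-02, -6.98616077e-06]), 'position': array([ 0.16107484, -0.60326359,  0.23018194]), 'tcp_rot': array([-9.81575029e-04,  9.91509903e-01,  1.30027490e-01,  1.27835729e-05]), 'force': array([ 0.01137803,  0.10322098, -0.87385656]), 'wrist_torque': array([0.01371579, 0.01918082, 0.02613435]), 'grasp_force': 0.0, 'opening': 0.08517372722247682}
top bin 0.78 3812 [157. 175.] z 0.101 mid [0.602 0.321 0.098] ext [0.149 0.15  0.017] rect [0.602 0.321 0.151 0.153 0.067]
top sleeve 0.55 374 [163. 232.] z 0.097 mid [0.451 0.297 0.092] ext [0.044 0.046 0.012] rect [ 0.451  0.297  0.049  0.049 35.635]
top bottle 0.91 354 [385. 269.] z 0.13 mid [ 0.363 -0.295  0.126] ext [0.025 0.025 0.013] rect [ 0.363 -0.295  0.02
[... 1965 characters left out ...]
05  29.45 ]
side tin1 0.79 784 [297. 173.] z 0.091 mid [ 0.544 -0.188  0.086] ext [0.049 0.05  0.011] rect [ 0.544 -0.188  0.052  0.055 44.408]
side tin1 0.72 572 [324. 126.] z 0.091 mid [ 0.566 -0.359  0.086] ext [0.05  0.104 0.012] rect [ 0.552 -0.357  0.051  0.123 26.169]
side tin1 0.66 760 [255. 162.] z 0.091 mid [ 0.652 -0.169  0.087] ext [0.05  0.049 0.011] rect [ 0.652 -0.171  0.05   0.056 31.349]
side chunk1 0.88 369 [356. 142.] z 0.031 mid [ 0.464 -0.394  0.026] ext [0.066 0.044 0.012] rect [ 4.6400e-01 -3.9700e-01  4.1000e-02  7.2000e-02  6.7696e+01]
side chunk1 0.69 382 [290. 148.] z 0.031 mid [ 0.625 -0.293  0.026] ext [0.065 0.044 0.012] rect [ 0.626 -0.292  0.072  0.04  17.538]
```

View pics/top0.png

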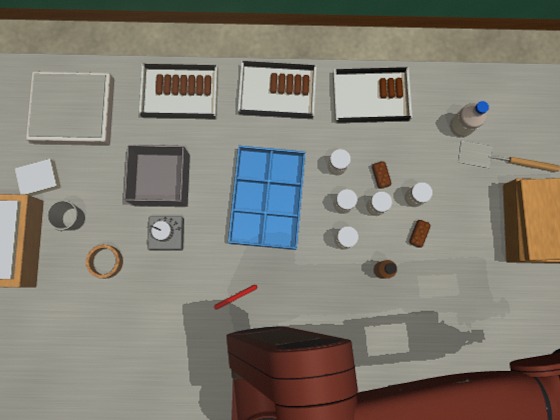

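View pics/side0.png

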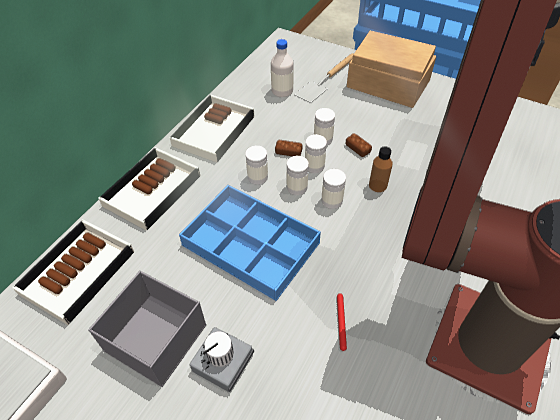

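The top view shows two loose biscuits at about (420,232) and (381,174), five tins, the bottle at (385,269), and the sleeve at (163,232) with its bar near mark 1. The network positions agree between the two cameras. I'm moving to the first biscuit.

Call:
apply_moves(offset=[[0,0,0],[0,0,0],[0,0,0],[1,-0.68,0],[1,-0.68,0],[1,-0.68,0],[1,-0.68,0],[1,-0.68,0],[1,-0.68,0],[1,-0.68,0],[1,-0.68,0],[1,-0.68,0]], angular=[[0,0,0.833],[0,0,0.833],[0,0,0.834],[0,0,0],[0,0,0],[0,0,0],[0,0,0],[0,0,0],[0,0,0],[0,0,0],[0,0,0],[0,0,0]], gripper=1, force=40)

```text
time: 1.7
position: [0.3422, -0.4809, 0.2314]
tcp_rot: [0.0, 1.0, -0.001, 0.0]
force: [-0.1, 0.3, -0.1]
opening: 0.0853
grasp_force: 0.0
```

Call:
apply_moves(offset=[[1,-0.68,0],[1,-0.68,0],[1,-0.68,0],[1,-0.68,0],[1,-0.68,0],[1,-0.68,0],[0.1,-0.1,0],[0,0,0],[0,0,0],[0,0,0],[0,0,0],[0,0,0]], angular=[[0,0,0],[0,0,0],[0,0,0],[0,0,0],[0,0,0],[0,0,0],[0,0,0],[0,0,0],[0,0,0],[0,0,0],[0,0,0],[0,0,0]])

```text
time: 2.7
position: [0.4626, -0.3989, 0.2313]
tcp_rot: [0.0, 1.0, -0.001, -0.0]
force: [-0.5, -0.4, 0.9]
opening: 0.0858
grasp_force: 0.0
```

```bash
cat >> h.py <<'E'
def pose(s=None):
    s=s or state();r=q2R(s["tcp_rot"])
    return np.array(s["position"]),np.degrees(np.arctan2(r[1,0],r[0,0])),np.degrees(np.arccos(-r[2,2]))
def find(t,n,band=.012,pmin=.3):
    s=state();c=camera(n);W=cloud(c,s);out=[]
    for o in outline_of(t,n):
        if o["p"]<pmin: continue
        P=W[o["mask"]&np.isfinite(W[...,2])]
        if len(P)<20: continue
        z=np.percentile(P[:,2],95);Q=P[P[:,2]>z-band]
        (cx,cy),(w,h),a=cv2.minAreaRect(Q[:,:2].astype(np.float32))
        if w<h: a+=90
        out.append([round(o["p"],2),*np.round([cx,cy,z,max(w,h),min(w,h)],4),round((a+90)%180-90,1)])
    return out  # p,x,y,ztop,long,short,angle of long side
E
python3 - <<'E'
from h import *
s=state();print(s["time"],pose(s),s["q"])
for n in("wrist","top"):
    for o in find("chunk1",n): print(n,o)
E
```

```text
2.7 (array([ 0.46255728, -0.39889688,  0.23134338]), np.float64(-0.14104978969603277), np.float64(0.007776522919934573)) [-8.40600067e-01  1.86836397e-01  1.56525497e+00 -1.37777055e-04
  1.38950877e+00  7.32682880e-01]
wrist [0.97, np.float64(0.4653), np.float64(-0.4008), np.float64(0.0306), np.float64(0.0727), np.float64(0.038), -22.1]
wrist [0.65, np.float64(0.6236), np.float64(-0.2985), np.float64(0.0307), np.float64(0.0641), np.float64(0.038), 16.3]
top [0.93, np.float64(0.6247), np.float64(-0.2929), np.float64(0.035), np.float64(0.0697), np.float64(0.0372), 16.6]
```

Call:
apply_moves(offset=[[0.07,0,0.93],[0,0,0.93],[0,0,0.93],[0,0,0.93],[0,0,0.93],[0,0,0.93],[0,0,0.93],[0,0,0.93],[0,0,0.93],[0,0,0.93],[0,0,0.93],[0,0,0.93]], angular=[[0,0,0.92],[0,0,0.92],[0,0,0.92],[0,0,0.92],[0,0,0],[0,0,0],[0,0,0],[0,0,0],[0,0,0],[0,0,0],[0,0,0],[0,0,0]])

```text
time: 3.9
position: [0.4647, -0.3983, 0.0073]
tcp_rot: [0.0, 0.981, -0.192, 0.0]
force: [-0.7, 0.3, -0.5]
opening: 0.0853
grasp_force: 0.0
```

Call:
apply_moves(offset=[[0,0,0],[0,0,0],[0,0,0],[0,0,0],[0,0,0],[0,0,0],[0,0,0],[0,0,0]], angular=[[0,0,0],[0,0,0],[0,0,0],[0,0,0],[0,0,0],[0,0,0],[0,0,0],[0,0,0]], gripper=0)

```text
time: 4.57
position: [0.4659, -0.3994, 0.0101]
tcp_rot: [0.001, 0.981, -0.192, 0.001]
force: [-0.4, -0.0, 6.4]
opening: 0.037
grasp_force: 42.8
```

Call:
apply_moves(offset=[[0,0,-0.9],[0,0,-0.9],[0,0,-0.9],[0,0,-0.9],[0,0,-0.9],[0,0,-0.9],[0,0,-0.9],[0,0,-0.9],[0,0,-0.9],[0,0,-0.9],[0,-1,0],[0,-1,0]], angular=[[0,0,0],[0,0,0],[0,0,0],[0,0,0],[0,0,0],[0,0,-0.92],[0,0,-0.92],[0,0,-0.92],[0,0,-0.92],[0,0,0],[0,0,0],[0,0,0]])

```text
time: 5.57
position: [0.4653, -0.3592, 0.1902]
tcp_rot: [0.001, 1.0, -0.001, 0.001]
force: [1.0, 0.2, 0.1]
opening: 0.037
grasp_force: 42.1
```

Call:
apply_moves(offset=[[0.2,-1,0],[0.2,-1,0],[0.2,-1,0],[0.2,-1,0],[0.2,-1,0],[0.2,-1,0],[0.2,-1,0],[0.2,-1,0],[0.2,-1,0],[0.2,-1,0],[0.2,-1,0],[0.2,-1,0]], angular=[[0,0,0],[0,0,0],[0,0,0],[0,0,0],[0,0,0],[0,0,0],[0,0,0],[0,0,0],[0,0,0],[0,0,0],[0,0,0],[0,0,0]])

```text
time: 6.57
position: [0.513, -0.1171, 0.1883]
tcp_rot: [0.0, 1.0, -0.0, 0.0]
force: [0.4, 0.8, -0.9]
opening: 0.0372
grasp_force: 42.1
```

Call:
apply_moves(offset=[[0.2,-1,0],[0.2,-1,0],[0.2,-1,0],[0.2,-1,0],[0.2,-1,0],[0.2,-1,0],[0.2,-1,0],[0.2,-1,0],[0.2,-1,0],[0.2,-1,0],[0.2,-1,0],[0.2,-1,0]], angular=[[0,0,0],[0,0,0],[0,0,0],[0,0,0],[0,0,0],[0,0,0],[0,0,0],[0,0,0],[0,0,0],[0,0,0],[0,0,0],[0,0,0]])

```text
time: 7.57
position: [0.5612, 0.1228, 0.1883]
tcp_rot: [0.0, 1.0, -0.0, 0.0]
force: [0.3, -0.2, 0.3]
opening: 0.0371
grasp_force: 42.1
```

Call:
apply_moves(offset=[[0.2,-1,0],[0.2,-1,0],[0.2,-1,0],[0.2,-1,0],[0.2,-1,0],[0.2,-1,0],[0.2,-1,0],[0.2,-1,0],[0.2,-1,0],[0.2,-1,0],[0.05,-0.65,0],[0,0,0]], angular=[[0,0,0],[0,0,0],[0,0,0],[0,0,0],[0,0,0],[0,0,0],[0,0,0],[0,0,0],[0,0,0],[0,0,0],[0,0,0],[0,0,0]])

```text
time: 8.57
position: [0.602, 0.3371, 0.1879]
tcp_rot: [-0.0, 1.0, 0.001, -0.0]
force: [-0.2, -0.5, -0.5]
opening: 0.0373
grasp_force: 42.1
```

Call:
apply_moves(offset=[[0,0,1],[0,0,1],[0,0,1],[0,0,1],[0,0,1],[0,0,1],[0,0,1],[0,0,0],[0,0,0]], angular=[[0,0,0],[0,0,0],[0,0,0],[0,0,0],[0,0,0],[0,0,0],[0,0,0],[0,0,0],[0,0,0]])

```text
time: 9.32
position: [0.6012, 0.3333, 0.0467]
tcp_rot: [0.001, 1.0, -0.001, -0.002]
force: [-0.0, 0.4, -0.3]
opening: 0.0371
grasp_force: 42.1
```

Call:
apply_moves(offset=[[0,0,0],[0,0,0],[0,0,0],[0,0,-1],[0,0,-1],[0,0,-1],[0,0,-1],[0,0,-1],[0,0,-1],[0,0,-1],[0,0,-1],[0,0,0]], angular=[[0,0,0],[0,0,0],[0,0,0],[0,0,0],[0,0,0],[0,0,0],[0,0,0],[0,0,0],[0,0,0],[0,0,0],[0,0,0],[0,0,0]], gripper=0.65)

```text
time: 10.32
position: [0.6053, 0.3363, 0.2156]
tcp_rot: [-0.002, 1.0, -0.0, 0.005]
force: [0.7, 0.4, 1.5]
opening: 0.0551
grasp_force: 0.0
```

```bash
python3 - <<'E'
from h import *
s=state();print(s["time"],pose(s),s["opening"])
for n in("wrist","top","side"):
    for o in find("chunk1",n): print(n,o)
c=camera("wrist");cv2.imwrite("pics/w1.png",c["image"][:,:,::-1])
c=camera("top");cv2.imwrite("pics/t1.png",c["image"][:,:,::-1])
E
```

```text
10.3167 (array([0.60526683, 0.3362631 , 0.21558994]), np.float64(-0.0418582614810149), np.float64(0.6260728373547526)) 0.05512390356165363
wrist [0.94, np.float64(0.6043), np.float64(0.3345), np.float64(0.0347), np.float64(0.0731), np.float64(0.0378), -1.0]
top [0.69, np.float64(0.5501), np.float64(0.299), np.float64(0.0404), np.float64(0.1964), np.float64(0.057), 33.6]
top [0.64, np.float64(0.6249), np.float64(-0.2931), np.float64(0.0355), np.float64(0.07), np.float64(0.0361), 16.2]
side [0.65, np.float64(0.6023), np.float64(0.3366), np.float64(0.0352), np.float64(0.0723), np.float64(0.0385), -0.7]
```

View pics/w1.png

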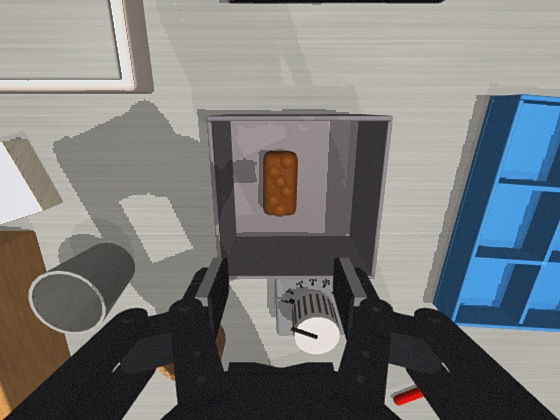

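The first biscuit lies in the bin at (281,183). Next is the second one.

Call:
apply_moves(offset=[[0,1,0],[0,1,0],[0,1,0],[0,1,0],[0,1,0],[0,1,0],[0,1,0],[0,1,0],[0,1,0],[0,1,0],[0,1,0],[0,1,0]], angular=[[0,0,0],[0,0,0],[0,0,0],[0,0,0],[0,0,0],[0,0,0],[0,0,0],[0,0,0],[0,0,0],[0,0,0],[0,0,0],[0,0,0]], gripper=1)

```text
time: 11.72
position: [0.6018, 0.0937, 0.2074]
tcp_rot: [-0.0, 1.0, -0.001, -0.001]
force: [-0.1, -0.2, 0.3]
opening: 0.0856
grasp_force: 0.0
```

Call:
apply_moves(offset=[[0.1,1,0],[0.1,1,0],[0.1,1,0],[0.1,1,0],[0.1,1,0],[0.1,1,0],[0.1,1,0],[0.1,1,0],[0.1,1,0],[0.1,1,0],[0.1,1,0],[0.1,1,0]], angular=[[0,0,0],[0,0,0],[0,0,0],[0,0,0],[0,0,0],[0,0,0],[0,0,0],[0,0,0],[0,0,0],[0,0,0],[0,0,0],[0,0,0]])

```text
time: 12.72
position: [0.6257, -0.1462, 0.2073]
tcp_rot: [-0.0, 1.0, -0.001, -0.001]
force: [0.9, 0.2, -0.2]
opening: 0.0857
grasp_force: 0.0
```

Call:
apply_moves(offset=[[0,1,0],[0,1,0],[0,1,0],[0,1,0],[0,1,0],[0,1,0],[0,1,0],[0,0.4,0],[0,0,0],[0,0,0],[0,0,0],[0,0,0]], angular=[[0,0,0],[0,0,0],[0,0,0],[0,0,0],[0,0,0],[0,0,0],[0,0,0],[0,0,0],[0,0,-0.9],[0,0,-0.9],[0,0,-0.9],[0,0,0]])

```text
time: 13.72
position: [0.6257, -0.2928, 0.2074]
tcp_rot: [-0.0, 0.99, 0.142, -0.0]
force: [-0.4, -0.2, -0.2]
opening: 0.0853
grasp_force: 0.0
```

```bash
python3 - <<'E'
from h import *
s=state();print(s["time"],pose(s),s["opening"])
for n in("wrist","side","top"):
    for o in find("chunk1",n): print(n,o)
s=state();p,y,_=pose(s)
E
```

```text
13.7167 (array([ 0.62570381, -0.29276438,  0.20739302]), np.float64(16.336142967907133), np.float64(0.07110178747808422)) 0.08526534950343283
wrist [0.73, np.float64(0.6282), np.float64(-0.2969), np.float64(0.0307), np.float64(0.0729), np.float64(0.0373), 15.9]
side [0.75, np.float64(0.584), np.float64(0.3387), np.float64(0.0352), np.float64(0.1126), np.float64(0.0441), -8.5]
side [0.66, np.float64(0.627), np.float64(-0.2939), np.float64(0.0308), np.float64(0.0717), np.float64(0.0416), 12.3]
top [0.8, np.float64(0.601), np.float64(0.3354), np.float64(0.0391), np.float64(0.0705), np.float64(0.0361), -6.4]
```

Call:
apply_moves(offset=[[0,0,1],[0,0.1,1],[0,0,1],[0,0,1],[0,0,1],[0,0,1],[0,0,1],[0,0,1],[0,0,1],[0,0,0.95],[0,0,0]], angular=[[0,0,0],[0,0,0],[0,0,0],[0,0,0],[0,0,0],[0,0,0],[0,0,0],[0,0,0],[0,0,0],[0,0,0],[0,0,0]])

```text
time: 14.93
position: [0.6233, -0.2933, 0.004]
tcp_rot: [-0.003, 0.99, 0.14, -0.003]
force: [-2.1, 0.7, -1.9]
opening: 0.0855
grasp_force: 0.0
```

Call:
apply_moves(offset=[[0,0,0],[0,0,0],[0,0,0],[0,0,0],[0,0,0],[0,0,0],[0,0,0],[0,0,0]], angular=[[0,0,0],[0,0,0],[0,0,0],[0,0,0],[0,0,0],[0,0,0],[0,0,0],[0,0,0]], gripper=0)

```text
time: 15.6
position: [0.6278, -0.296, 0.0113]
tcp_rot: [0.001, 0.99, 0.14, 0.001]
force: [-0.7, 0.7, 6.3]
opening: 0.037
grasp_force: 42.4
```

Call:
apply_moves(offset=[[0,0,-0.9],[0,0,-0.9],[0,0,-0.9],[0,0,-0.9],[0,0,-0.9],[0,0,-0.9],[0,0,-0.9],[0,0,-0.9],[0,0,-0.9],[0,0,-0.9],[0,-1,0],[0,-1,0]], angular=[[0,0,0],[0,0,0],[0,0,0],[0,0,0],[0,0,0],[0,0,0],[0,0,0.9],[0,0,0.9],[0,0,0.9],[0,0,0],[0,0,0],[0,0,0]])

```text
time: 16.6
position: [0.6271, -0.2564, 0.1915]
tcp_rot: [0.001, 1.0, -0.002, 0.002]
force: [0.1, -0.2, -1.1]
opening: 0.0373
grasp_force: 41.6
```

Call:
apply_moves(offset=[[0,-1,0],[0,-1,0],[0,-1,0],[0,-1,0],[0,-1,0],[0,-1,0],[0,-1,0],[0,-1,0],[0,-1,0],[0,-1,0],[0,-1,0],[0,-1,0]], angular=[[0,0,0],[0,0,0],[0,0,0],[0,0,0],[0,0,0],[0,0,0],[0,0,0],[0,0,0],[0,0,0],[0,0,0],[0,0,0],[0,0,0]])

```text
time: 17.6
position: [0.6264, -0.0142, 0.1893]
tcp_rot: [0.0, 1.0, -0.001, 0.0]
force: [0.2, 0.6, -0.0]
opening: 0.0367
grasp_force: 41.6
```

Call:
apply_moves(offset=[[0,-1,0],[0,-1,0],[0,-1,0],[0,-1,0],[0,-1,0],[0,-1,0],[0,-1,0],[0,-1,0],[0,-1,0],[0,-1,0],[0,-1,0],[0,-1,0]], angular=[[0,0,0],[0,0,0],[0,0,0],[0,0,0],[0,0,0],[0,0,0],[0,0,0],[0,0,0],[0,0,0],[0,0,0],[0,0,0],[0,0,0]])

```text
time: 18.6
position: [0.6267, 0.2257, 0.1892]
tcp_rot: [0.0, 1.0, -0.001, -0.0]
force: [0.4, -1.0, -0.5]
opening: 0.0376
grasp_force: 41.6
```

Call:
apply_moves(offset=[[-0.4,-0.9,0],[-0.4,-0.9,0],[-0.4,-0.9,0],[-0.05,-0.8,0],[0,0,0],[0,0,1],[0,0,1],[0,0,1],[0,0,1],[0,0,1],[0,0,1],[0,0,0.5]], angular=[[0,0,0],[0,0,0],[0,0,0],[0,0,0],[0,0,0],[0,0,0],[0,0,0],[0,0,0],[0,0,0],[0,0,0],[0,0,0],[0,0,0]])

```text
time: 19.6
position: [0.6009, 0.2935, 0.056]
tcp_rot: [0.001, 1.0, -0.001, -0.002]
force: [-0.9, 0.4, -0.8]
opening: 0.0369
grasp_force: 41.6
```

Call:
apply_moves(offset=[[0,0,0],[0,0,0],[0,0,0],[0,0,0],[0,0,-1],[0,0,-1],[0,0,-1],[0,0,-1],[0,0,-1],[0,0,-1],[0,0,-1],[0,0,-1]], angular=[[0,0,0],[0,0,0],[0,0,0],[0,0,0],[0,0,0],[0,0,0],[0,0,0],[0,0,0],[0,0,0],[0,0,0],[0,0,0],[0,0,0]], gripper=0.65)

```text
time: 20.6
position: [0.6024, 0.2949, 0.222]
tcp_rot: [-0.0, 1.0, -0.0, 0.001]
force: [0.9, 0.2, 0.3]
opening: 0.0553
grasp_force: 0.0
```

```bash
python3 - <<'E'
from h import *
s=state();print(s["time"],pose(s),s["opening"])
for n in("wrist","side","top"):
    for o in find("chunk1",n): print(n,o)
W=camera("wrist")
T=camera("top")
cv2.imwrite("pics/wt2.png",np.hstack([W["image"],T["image"]])[:,:,::-1][:, :, :].copy())
im=cv2.resize(np.hstack([W["image"],T["image"]]),(800,300));cv2.imwrite("pics/wt2.png",im[:,:,::-1])
for o in find("sleeve","wrist")+find("sleeve","top")+find("tin1","top"): print(o)
E
```

```text
20.6 (array([0.60243553, 0.29489869, 0.22195286]), np.float64(-0.05323724821639697), np.float64(0.14944989518052004)) 0.055304328759146267
wrist [0.8, np.float64(0.6044), np.float64(0.3342), np.float64(0.0346), np.float64(0.0721), np.float64(0.0364), -1.3]
wrist [0.57, np.float64(0.599), np.float64(0.289), np.float64(0.0347), np.float64(0.0728), np.float64(0.0373), 1.1]
side [0.76, np.float64(0.583), np.float64(0.2921), np.float64(0.0354), np.float64(0.1054), np.float64(0.041), -3.6]
side [0.73, np.float64(0.5848), np.float64(0.3367), np.float64(0.035), np.float64(0.1043), np.float64(0.0386), -0.8]
top [0.74, np.float64(0.5958), np.float64(0.2898), np.float64(0.0397), np.float64(0.07), np.float64(0.0364), 3.5]
top [0.53, np.float64(0.5375), np.float64(-0.2784), np.float64(0.0951), np.float64(0.0511), np.float64(0.051), 37.2]
[0.96, np.float64(0.6511), np.float64(-0.1707), np.float64(0.0951), np.float64(0.0519), np.float64(0.0495), -42.7]
[0.96, np.float64(0.5396), np.float64(-0.2793), np.float64(0.0951), np.float64(0.0527), np.float64(0.0483), -44.1]
[0.85, np.float64(0.4445), np.float64(-0.1902), np.float64(0.0958), np.float64(0.0533), np.float64(0.0503), 89.7]
[0.73, np.float64(0.5665), np.float64(-0.3863), np.float64(0.0949), np.float64(0.0513), np.float64(0.0513), -24.3]
[0.62, np.float64(0.5434), np.float64(-0.1875), np.float64(0.0956), np.float64(0.0513), np.float64(0.0513), 72.4]
```

View pics/wt2.png

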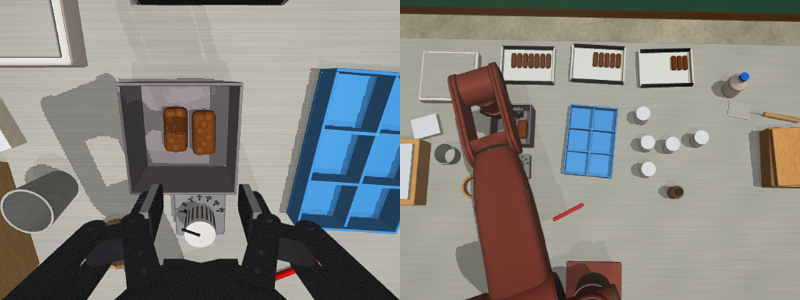

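Both biscuits are in the bin and no third shows anywhere in the views. Next I read the sleeve from an ortho-rectified wrist image.

```bash
cat >> h.py <<'E'
def ortho(c,s,cx,cy,z,half=.06,n=300):
    # up = +x world, left = +y world
    g=np.linspace(half,-half,n);X,Y=np.meshgrid(cx+g,cy+g,indexing="ij")
    P=np.stack([X,Y,np.full_like(X,z)],-1)
    T=np.array(c["tool_from_camera"])
    P=(P-np.array(s["position"]))@q2R(s["tcp_rot"])
    P=(P-T[:3,3])@T[:3,:3];K=np.array(c["intrinsics"])
    u=K[0,0]*P[...,0]/P[...,2]+K[0,2];v=K[1,1]*P[...,1]/P[...,2]+K[1,2]
    return cv2.remap(c["image"],u.astype(np.float32),v.astype(np.float32),cv2.INTER_LINEAR)
E
python3 - <<'E'
from h import *
s=state();c=camera("wrist")
a=ortho(c,s,.451,.298,.091);b=ortho(c,s,.451,.298,.041)
cv2.imwrite("pics/o1.png",np.hstack([a,b])[:,:,::-1])
E
```

```text
(no output)
```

View pics/o1.png

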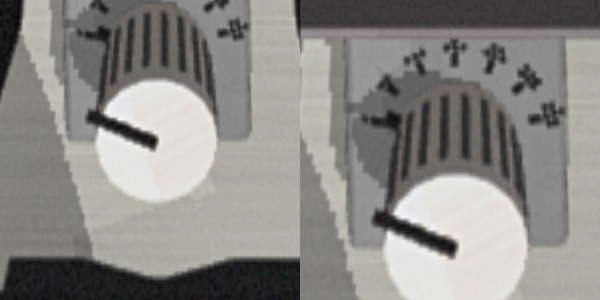

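Call:
apply_moves(offset=[[-1,0,0],[-1,-0.1,0],[-1,0,0],[-1,0,0],[-1,0,0],[-1,0,0],[-1,0,0],[-0.5,0,0],[0,0,0],[0,0,0]], angular=[[0,0,0],[0,0,0],[0,0,0],[0,0,0],[0,0,0],[0,0,0],[0,0,0],[0,0,0],[0,0,0],[0,0,0]], gripper=0.8)

```text
time: 22.18
position: [0.4524, 0.2971, 0.2196]
tcp_rot: [-0.0, 1.0, -0.0, 0.001]
force: [-0.3, 0.5, 1.2]
opening: 0.0682
grasp_force: 0.0
```

Call:
apply_moves(offset=[[0,0,0.5],[0,0,0.5],[0,0,0.5],[0,0,0.5],[0,0,0.5],[0,0,0.5],[0,0,0.5],[0,0,0.5],[0,0,0],[0,0,0],[0,0,0],[0,0,0]], angular=[[0,0,-0.96],[0,0,-0.96],[0,0,-0.96],[0,0,-0.96],[0,0,-0.96],[0,0,-0.96],[0,0,-0.96],[0,0,-0.96],[0,0,-0.96],[0,0,-0.96],[0,0,-0.96],[0,0,-0.96]])

```text
time: 23.18
position: [0.4534, 0.2968, 0.1389]
tcp_rot: [0.0, 0.823, 0.569, 0.0]
force: [0.8, 0.3, -0.3]
opening: 0.0682
grasp_force: 0.0
```

```bash
python3 - <<'E'
from h import *
s=state();print(s["time"],pose(s),s["opening"],s["q"])
c=camera("wrist");W=cloud(c,s)
for o in find("sleeve","wrist",.006)+find("sleeve","side",.006): print(o)
m=(W[...,2]>.086)&(W[...,2]<.097)&(np.hypot(W[...,0]-.452,W[...,1]-.297)<.035)
P=W[m];print(len(P),(np.percentile(P,1,0)+np.percentile(P,99,0))/2,np.ptp(P,0))
cv2.imwrite("pics/o2.png",ortho(c,s,.452,.297,.091)[:,:,::-1])
E
```

```text
23.1833 (array([0.45343669, 0.29678044, 0.13893861]), np.float64(69.30216598967806), np.float64(0.026531036062277594)) 0.06822538393051582 [ 4.34126805e-01  1.08682292e-01  1.83317640e+00 -2.35929281e-04
  1.19932643e+00  7.95457781e-01]
[0.69, np.float64(0.4538), np.float64(0.2958), np.float64(0.0917), np.float64(0.0494), np.float64(0.0489), -69.4]
[0.96, np.float64(0.4367), np.float64(0.3145), np.float64(0.0924), np.float64(0.0894), np.float64(0.0356), -17.2]
3690 [0.45393529 0.29642479 0.09031557] [0.04902927 0.05265692 0.00788313]
```

View pics/o2.png

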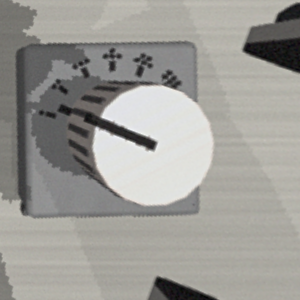

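```bash
python3 - <<'E'
import cv2,numpy as np
for f,c in(("o2",(152,146)),("o1",(156,140))):
    g=cv2.imread(f"pics/{f}.png",0)[:300,:300];v,u=np.indices(g.shape)
    m=(g<90)&(np.hypot(u-c[0],v-c[1])<52)
    P=np.c_[u[m],v[m]].astype(np.float32);vx,vy,_,_=cv2.fitLine(P,2,0,.01,.01).ravel()
    print(f,m.sum(),P.mean(0),np.degrees(np.arctan2(abs(vx),abs(vy))))
E
```

```text
o2 458 [129.45197 135.04367] 66.81199
o1 570 [131.5193  132.97543] 66.87758
```

Call:
apply_moves(offset=[[0,0,0.9],[0,0,0.9],[0,0,0.9],[0,0,0.9],[0,0,0.5],[0,0,0],[0,0,0]], angular=[[0,0,0],[0,0,0],[0,0,0],[0,0,0],[0,0,0],[0,0,0],[0,0,0]])

```text
time: 24.02
position: [0.4519, 0.2968, 0.0569]
tcp_rot: [-0.0, 0.824, 0.566, -0.001]
force: [1.0, -0.1, -0.0]
opening: 0.0683
grasp_force: 0.0
```

Call:
apply_moves(offset=[[0,0,0],[0,0,0],[0,0,0],[0,0,0],[0,0,0],[0,0,0],[0,0,0]], angular=[[0,0,0],[0,0,0],[0,0,0],[0,0,0],[0,0,0],[0,0,0],[0,0,0]], gripper=0, force=70)

```text
time: 24.6
position: [0.4539, 0.2972, 0.0591]
tcp_rot: [0.001, 0.824, 0.567, 0.002]
force: [2.1, -3.6, 6.2]
opening: 0.0482
grasp_force: 72.2
```

Call:
apply_moves(offset=[[0,0,0],[0,0,0],[0,0,0],[0,0,0],[0,0,0],[0,0,0],[0,0,0],[0,0,0],[0,0,0],[0,0,0],[0,0,0],[0,0,0]], angular=[[0,0,0.92],[0,0,0.92],[0,0,0.92],[0,0,0.92],[0,0,0.92],[0,0,0.92],[0,0,0.92],[0,0,0.92],[0,0,0.92],[0,0,0.92],[0,0,0.92],[0,0,0.92]])

```text
time: 25.6
position: [0.4548, 0.296, 0.0591]
tcp_rot: [0.001, 1.0, 0.022, 0.003]
force: [5.7, -8.9, 5.8]
opening: 0.0486
grasp_force: 72.4
```

Call:
apply_moves(offset=[[0,0,0],[0,0,0],[0,0,0]], angular=[[0,0,0],[0,0,0],[0,0,0]])

```text
time: 25.85
position: [0.4548, 0.2959, 0.0591]
tcp_rot: [0.001, 1.0, 0.025, 0.003]
force: [3.7, -7.5, 5.8]
opening: 0.0487
grasp_force: 72.4
```

Call:
apply_moves(offset=[[0,0,0],[0,0,0],[0,0,0],[0,0,0],[0,0,-0.5],[0,0,-1],[0,0,-1],[0,0,-1],[0,0,-1],[0,0,-1],[0,0,-1],[0,0,0]], angular=[[0,0,0],[0,0,0],[0,0,0],[0,0,0],[0,0,0],[0,0,0],[0,0,0],[0,0,0],[0,0,0],[0,0,0],[0,0,0],[0,0,0]], gripper=0.8)

```text
time: 26.85
position: [0.4544, 0.2984, 0.1927]
tcp_rot: [-0.002, 1.0, 0.025, 0.004]
force: [1.5, 0.2, 1.2]
opening: 0.0679
grasp_force: 0.0
```

```bash
python3 - <<'E'
from h import *
s=state();print(s["time"],pose(s),s["opening"],s["q"])
c=camera("wrist")
for f,z in(("o3",.091),):
    im=ortho(c,s,.452,.297,z);b=ortho(c,s,.452,.297,.041);cv2.imwrite("pics/o3.png",np.hstack([im,b])[:,:,::-1])
for o in find("sleeve","wrist",.006): print(o)
E
```

```text
26.85 (array([0.45435295, 0.29839204, 0.19271215]), np.float64(2.8463574449376905), np.float64(0.4721046169638629)) 0.06792835187214996 [4.35839497e-01 5.06330897e-02 1.78818160e+00 2.56030016e-04
 1.29454188e+00 1.95687615e+00]
[0.72, np.float64(0.4541), np.float64(0.2952), np.float64(0.0918), np.float64(0.0494), np.float64(0.0489), 48.3]
```

View pics/o3.png

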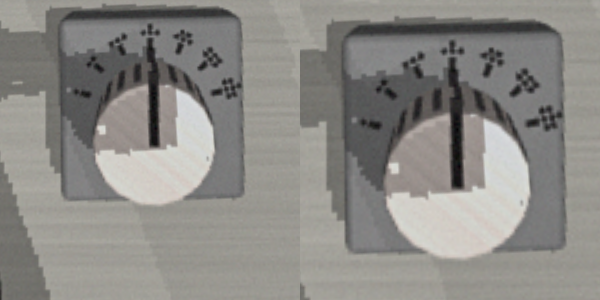

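The bar now points at the middle tick (mark 4). Next I measure the crate from close range on the way to the tins.

Call:
apply_moves(offset=[[0,0,0],[0,0,-0.9],[0,1,0],[0,1,0],[0,1,0],[0,1,0],[0,1,0],[0,1,0],[0,1,0],[0,1,0],[0,1,0],[0,1,0]], angular=[[0,0,0.475],[0,0,0],[0,0,0],[0,0,0],[0,0,0],[0,0,0],[0,0,0],[0,0,0],[0,0,0],[0,0,0],[0,0,0],[0,0,0]])

```text
time: 28.0
position: [0.4507, 0.096, 0.2033]
tcp_rot: [0.0, 1.0, -0.0, -0.002]
force: [0.5, -0.2, -0.2]
opening: 0.0681
grasp_force: 0.0
```

Call:
apply_moves(offset=[[0,1,0],[0,1,0],[0,1,0],[0,1,0],[0,0,0],[0,0,0]], angular=[[0,0,0],[0,0,0],[0,0,0],[0,0,0],[0,0,0],[0,0,0]])

```text
time: 28.5
position: [0.451, 0.0165, 0.2037]
tcp_rot: [-0.0, 1.0, -0.001, -0.001]
force: [0.1, 1.2, 0.1]
opening: 0.0683
grasp_force: 0.0
```

```bash
python3 - <<'E'
from h import *
s=state();print(s["time"],pose(s),s["opening"])
for n in("wrist","side","top"):
    for o in find("crate",n,.01): print(n,o)
c=camera("wrist")
cv2.imwrite("pics/o4.png",ortho(c,s,.555,.024,.045,.16,400)[:,:,::-1])
W=cloud(c,s)
for n in("side","top"):
    for o in find("tin1",n): print(n,o[:5])
    for o in find("bottle",n): print(n,o[:5])
E
```

```text
28.5 (array([0.45102478, 0.01654866, 0.20373086]), np.float64(-0.15757241353876902), np.float64(0.15168983795559635)) 0.06827435394907831
wrist [0.61, np.float64(0.5271), np.float64(0.0231), np.float64(0.0435), np.float64(0.2112), np.float64(0.1861), -4.5]
side [0.79, np.float64(0.5561), np.float64(0.0225), np.float64(0.0432), np.float64(0.2728), np.float64(0.1893), -4.4]
top [0.72, np.float64(0.543), np.float64(0.0246), np.float64(0.0469), np.float64(0.2952), np.float64(0.1857), -4.3]
side [0.82, np.float64(0.4612), np.float64(-0.155), np.float64(0.0923), np.float64(0.5401)]
side [0.79, np.float64(0.6524), np.float64(-0.1701), np.float64(0.0906), np.float64(0.0523)]
side [0.65, np.float64(0.5292), np.float64(-0.2812), np.float64(0.0904), np.float64(0.0459)]
side [0.62, np.float64(0.5313), np.float64(-0.1654), np.float64(0.0216), np.float64(0.0153)]
side [0.6, np.float64(0.4443), np.float64(-0.19), np.float64(0.0907), np.float64(0.0529)]
side [0.63, np.float64(0.3632), np.float64(-0.2931), np.float64(0.125), np.float64(0.0268)]
top [0.97, np.float64(0.5388), np.float64(-0.2798), np.float64(0.0952), np.float64(0.0532)]
top [0.73, np.float64(0.5428), np.float64(-0.1886), np.float64(0.0953), np.float64(0.0518)]
top [0.72, np.float64(0.6517), np.float64(-0.1703), np.float64(0.0951), np.float64(0.0525)]
top [0.68, np.float64(0.4446), np.float64(-0.1904), np.float64(0.0955), np.float64(0.0526)]
top [0.64, np.float64(0.5653), np.float64(-0.3874), np.float64(0.0949), np.float64(0.0548)]
top [0.75, np.float64(0.3633), np.float64(-0.2943), np.float64(0.13), np.float64(0.0268)]
```

View pics/o4.png

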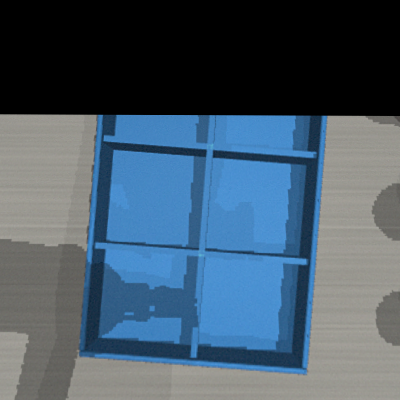

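Crate is at (0.5555, 0.0235) with a yaw of −4.4°, and the near cells show empty. Tin A first.

Call:
apply_moves(offset=[[-0.3,1,0],[0,1,0],[0,1,0],[0,1,0],[0,1,0],[0,1,0],[0,1,0],[0,1,0],[0,1,0],[0,1,0],[0,0.35,0],[0,0,0]], angular=[[0,0,0],[0,0,0],[0,0,0],[0,0,0],[0,0,0],[0,0,0],[0,0,0],[0,0,0],[0,0,0],[0,0,0],[0,0,0],[0,0,0]], gripper=0.85)

```text
time: 30.25
position: [0.4456, -0.1914, 0.2051]
tcp_rot: [0.0, 1.0, -0.001, -0.0]
force: [-0.4, -0.2, -0.9]
opening: 0.0727
grasp_force: 0.0
```

Call:
apply_moves(offset=[[0,0,0.9],[0,0,0.9],[0,0,0.9],[0,0,0.9],[0,0,0.9],[0,0,0.9],[0,0,0.9],[0,0,0.9],[0,0,0.2],[0,0,0],[0,0,0]], angular=[[0,0,0],[0,0,0],[0,0,0],[0,0,0],[0,0,0],[0,0,0],[0,0,0],[0,0,0],[0,0,0],[0,0,0],[0,0,0]])

```text
time: 31.17
position: [0.4461, -0.1896, 0.0576]
tcp_rot: [-0.0, 1.0, 0.0, 0.0]
force: [-0.2, 0.4, 0.9]
opening: 0.0724
grasp_force: 0.0
```

Call:
apply_moves(offset=[[0,0,0],[0,0,0],[0,0,0],[0,0,0],[0,0,0],[0,0,0]], angular=[[0,0,0],[0,0,0],[0,0,0],[0,0,0],[0,0,0],[0,0,0]], gripper=0, force=50)

```text
time: 31.67
position: [0.447, -0.1907, 0.0588]
tcp_rot: [0.001, 1.0, -0.0, 0.001]
force: [-0.4, 1.0, 6.7]
opening: 0.0528
grasp_force: 51.6
```

Call:
apply_moves(offset=[[0,0,-0.5],[0,0,-1],[0,0,-1],[0,0,-1],[0,0,-1],[0,0,-1],[0,0,-1],[0,0,-0.5],[0.1,-1,0],[0.1,-1,0],[0.1,-1,0],[0.1,-1,0]], angular=[[0,0,0],[0,0,0],[0,0,0],[0,0,0],[0,0,0],[0,0,0],[0,0,0],[0,0,0],[0,0,0],[0,0,0],[0,0,0],[0,0,0]])

```text
time: 32.67
position: [0.4534, -0.1092, 0.197]
tcp_rot: [-0.0, 1.0, -0.001, -0.0]
force: [-0.4, 0.3, -1.7]
opening: 0.0531
grasp_force: 53.0
```

Call:
apply_moves(offset=[[0.1,-1,0],[0.1,-1,0],[0.1,-1,0],[0.1,-1,0],[0.1,-1,0],[0.1,-1,0],[0.1,-1,0],[0.1,-1,0],[0.1,-1,0],[0,-0.2,0],[0,0,0],[0,0,0]], angular=[[0,0,0],[0,0,0],[0,0,0],[0,0,0],[0,0,0],[0,0,0],[0,0,0],[0,0,0],[0,0,0],[0,0,0],[0,0,0],[0,0,0]])

```text
time: 33.67
position: [0.4715, 0.0737, 0.1968]
tcp_rot: [0.0, 1.0, 0.0, -0.0]
force: [-1.2, -0.6, -2.2]
opening: 0.0528
grasp_force: 53.2
```

Call:
apply_moves(offset=[[0,0,1],[0,0,1],[0,0,1],[0,0,1],[0,0,1],[0,0,0.8],[0,0,0.4],[0,0,0.2],[0,0,0.1],[0,0,0],[0,0,0]], angular=[[0,0,0],[0,0,0],[0,0,0],[0,0,0],[0,0,0],[0,0,0],[0,0,0],[0,0,0],[0,0,0],[0,0,0],[0,0,0]])

```text
time: 34.58
position: [0.4728, 0.0737, 0.0681]
tcp_rot: [0.0, 1.0, -0.0, 0.001]
force: [0.3, -0.6, -1.6]
opening: 0.0526
grasp_force: 53.3
```

Call:
apply_moves(offset=[[0,0,0.1],[0,0,0.1],[0,0,0]], angular=[[0,0,0],[0,0,0],[0,0,0]])

```text
time: 34.83
position: [0.4728, 0.0739, 0.0639]
tcp_rot: [0.0, 1.0, -0.0, 0.001]
force: [-0.5, -0.5, 1.6]
opening: 0.0526
grasp_force: 53.3
```

Call:
apply_moves(offset=[[0,0,0],[0,0,0],[0,0,0],[0,0,-0.5],[0,0,-1],[0,0,-1],[0,0,-1],[0,0,-1],[0,0,-1],[0,0,-1],[0,0,-0.5],[0,0,0]], angular=[[0,0,0],[0,0,0],[0,0,0],[0,0,0],[0,0,0],[0,0,0],[0,0,0],[0,0,0],[0,0,0],[0,0,0],[0,0,0],[0,0,0]], gripper=0.8)

```text
time: 35.83
position: [0.4737, 0.074, 0.2064]
tcp_rot: [0.0, 1.0, -0.0, 0.003]
force: [-0.3, -0.4, 0.2]
opening: 0.0683
grasp_force: 0.0
```

```bash
python3 - <<'E'
from h import *
s=state();print(s["time"],pose(s),s["opening"])
for n in("side","top","wrist"):
    for o in find("tin1",n): print(n,o[:6])
c=camera("side");cv2.imwrite("pics/s5.png",c["image"][:,:,::-1])
E
```

```text
35.8333 (array([0.4736851 , 0.07398087, 0.20640588]), np.float64(-0.01914270931232715), np.float64(0.32226495411743744)) 0.06830516155523009
side [0.88, np.float64(0.5413), np.float64(-0.2542), np.float64(0.0909), np.float64(0.1057), np.float64(0.0532)]
side [0.69, np.float64(0.4701), np.float64(0.0729), np.float64(0.096), np.float64(0.0542), np.float64(0.0508)]
side [0.56, np.float64(0.5023), np.float64(-0.1014), np.float64(0.0906), np.float64(0.2468), np.float64(0.0454)]
top [0.98, np.float64(0.652), np.float64(-0.1701), np.float64(0.0959), np.float64(0.0524), np.float64(0.0502)]
top [0.61, np.float64(0.4542), np.float64(0.0783), np.float64(0.1011), np.float64(0.0321), np.float64(0.0209)]
top [0.61, np.float64(0.5386), np.float64(-0.2797), np.float64(0.0951), np.float64(0.0525), np.float64(0.0502)]
top [0.6, np.float64(0.5657), np.float64(-0.3872), np.float64(0.0954), np.float64(0.0529), np.float64(0.0525)]
top [0.55, np.float64(0.544), np.float64(-0.1881), np.float64(0.0962), np.float64(0.053), np.float64(0.0517)]
wrist [0.96, np.float64(0.6325), np.float64(-0.1591), np.float64(0.0538), np.float64(0.0286), np.float64(0.0051)]
wrist [0.91, np.float64(0.4728), np.float64(0.0707), np.float64(0.0953), np.float64(0.0525), np.float64(0.052)]
wrist [0.86, np.float64(0.5394), np.float64(-0.1718), np.float64(0.0742), np.float64(0.0481), np.float64(0.0162)]
```

View pics/s5.png

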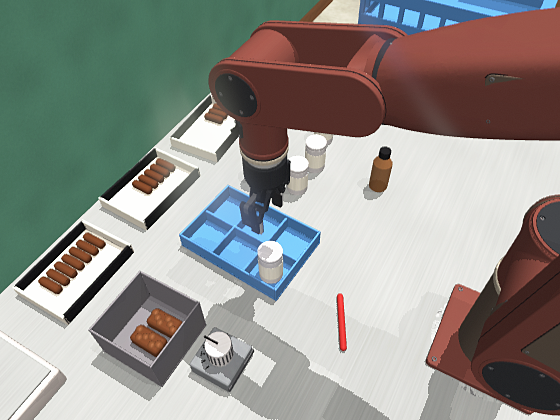

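Tin A stands in its cell, its top at 0.096 as expected. The bin holds both biscuits and the bar points to mark 4. Next is tin B.

Call:
apply_moves(offset=[[0.3,1,0],[0.3,1,0],[0.3,1,0],[0.3,1,0],[0.3,1,0],[0.3,1,0],[0.3,1,0],[0.3,1,0],[0.3,1,0],[0.3,1,0],[0.3,1,0],[0.2,1,0]], angular=[[0,0,0],[0,0,0],[0,0,0],[0,0,0],[0,0,0],[0,0,0],[0,0,0],[0,0,0],[0,0,0],[0,0,0],[0,0,0],[0,0,0]])

```text
time: 37.18
position: [0.5418, -0.167, 0.2021]
tcp_rot: [-0.0, 1.0, -0.0, -0.001]
force: [0.7, 0.2, -0.2]
opening: 0.0683
grasp_force: 0.0
```

Call:
apply_moves(offset=[[0,1,0],[0,0.1,0],[0,0,0],[0,0,1],[0,0,1],[0,0,1],[0,0,1],[0,0,1],[0,0,1],[0,0,1],[0,0,0.4],[0,0,0]], angular=[[0,0,0],[0,0,0],[0,0,0],[0,0,0],[0,0,0],[0,0,0],[0,0,0],[0,0,0],[0,0,0],[0,0,0],[0,0,0],[0,0,0]])

```text
time: 38.18
position: [0.5398, -0.1861, 0.0524]
tcp_rot: [-0.001, 1.0, 0.0, -0.002]
force: [-0.2, 0.1, 0.1]
opening: 0.0682
grasp_force: 0.0
```

Call:
apply_moves(offset=[[0,0,0],[0,0,0],[0,0,0],[0,0,0],[0,0,0],[0,0,0]], angular=[[0,0,0],[0,0,0],[0,0,0],[0,0,0],[0,0,0],[0,0,0]], gripper=0)

```text
time: 38.68
position: [0.5424, -0.1883, 0.056]
tcp_rot: [0.0, 1.0, -0.0, 0.001]
force: [-0.6, 0.9, 2.1]
opening: 0.0528
grasp_force: 52.7
```

Call:
apply_moves(offset=[[0,0,-0.5],[0,0,-1],[0,0,-1],[0,0,-1],[0,0,-1],[0,0,-1],[0,0,-1],[0,0,-0.5],[0,-1,0],[0,-1,0],[0,-1,0],[0,-1,0]], angular=[[0,0,0],[0,0,0],[0,0,0],[0,0,0],[0,0,0],[0,0,0],[0,0,0],[0,0,0],[0,0,0],[0,0,0],[0,0,0],[0,0,0]])

```text
time: 39.68
position: [0.5414, -0.1073, 0.1949]
tcp_rot: [-0.0, 1.0, -0.001, -0.0]
force: [0.3, 0.2, -2.0]
opening: 0.0534
grasp_force: 52.9
```

Call:
apply_moves(offset=[[0.1,-1,0],[0.1,-1,0],[0.1,-1,0],[0.1,-1,0],[0.1,-1,0],[0.1,-1,0],[0.1,-1,0],[0.1,-1,0],[0.08,-0.78,0],[0,0,0],[0,0,0]], angular=[[0,0,0],[0,0,0],[0,0,0],[0,0,0],[0,0,0],[0,0,0],[0,0,0],[0,0,0],[0,0,0],[0,0,0],[0,0,0]])

```text
time: 40.6
position: [0.5591, 0.068, 0.1948]
tcp_rot: [0.0, 1.0, 0.001, -0.0]
force: [-0.4, 0.1, -1.7]
opening: 0.0531
grasp_force: 53.1
```

Call:
apply_moves(offset=[[0,0,1],[0,0,1],[0,0,1],[0,0,1],[0,0,1],[0,0,0.8],[0,0,0.4],[0,0,0.2],[0,0,0.15],[0,0,0.1],[0,0,0],[0,0,0]], angular=[[0,0,0],[0,0,0],[0,0,0],[0,0,0],[0,0,0],[0,0,0],[0,0,0],[0,0,0],[0,0,0],[0,0,0],[0,0,0],[0,0,0]])

```text
time: 41.6
position: [0.5602, 0.0674, 0.063]
tcp_rot: [0.0, 1.0, -0.0, 0.001]
force: [-0.1, -0.1, -1.6]
opening: 0.053
grasp_force: 53.1
```

Call:
apply_moves(offset=[[0,0,0],[0,0,0],[0,0,0],[0,0,-0.5],[0,0,-1],[0,0,-1],[0,0,-1],[0,0,-1],[0,0,-1],[0,0,-1],[0,0,-0.5],[0,0,0]], angular=[[0,0,0],[0,0,0],[0,0,0],[0,0,0],[0,0,0],[0,0,0],[0,0,0],[0,0,0],[0,0,0],[0,0,0],[0,0,0],[0,0,0]], gripper=0.8)

```text
time: 42.6
position: [0.5615, 0.0675, 0.206]
tcp_rot: [0.0, 1.0, -0.0, 0.003]
force: [-0.4, -0.2, -0.5]
opening: 0.0687
grasp_force: 0.0
```

Call:
apply_moves(offset=[[0.4,1,0],[0.4,1,0],[0.4,1,0],[0.4,1,0],[0.4,1,0],[0.4,1,0],[0.4,1,0],[0.4,1,0],[0.4,1,0],[0.4,1,0],[0.4,1,0],[0.2,0.87,0]], angular=[[0,0,0],[0,0,0],[0,0,0],[0,0,0],[0,0,0],[0,0,0],[0,0,0],[0,0,0],[0,0,0],[0,0,0],[0,0,0],[0,0,0]])

```text
time: 43.6
position: [0.6512, -0.1711, 0.2004]
tcp_rot: [-0.0, 1.0, -0.0, -0.001]
force: [0.5, -0.2, 0.2]
opening: 0.0683
grasp_force: 0.0
```

Call:
apply_moves(offset=[[0,0,0],[0,0,0],[0,0,1],[0,0,1],[0,0,1],[0,0,1],[0,0,1],[0,0,1],[0,0,1],[0,0,0.2],[0,0,0],[0,0,0]], angular=[[0,0,0],[0,0,0],[0,0,0],[0,0,0],[0,0,0],[0,0,0],[0,0,0],[0,0,0],[0,0,0],[0,0,0],[0,0,0],[0,0,0]])

```text
time: 44.6
position: [0.6516, -0.1693, 0.0587]
tcp_rot: [-0.0, 1.0, 0.0, 0.0]
force: [-0.1, -0.2, -0.1]
opening: 0.0684
grasp_force: 0.0
```

Call:
apply_moves(offset=[[0,0,0],[0,0,0],[0,0,0],[0,0,0],[0,0,0],[0,0,0]], angular=[[0,0,0],[0,0,0],[0,0,0],[0,0,0],[0,0,0],[0,0,0]], gripper=0)

```text
time: 45.1
position: [0.6528, -0.1704, 0.0605]
tcp_rot: [0.0, 1.0, -0.0, 0.002]
force: [-1.1, 0.3, 5.5]
opening: 0.0529
grasp_force: 52.5
```

Call:
apply_moves(offset=[[0,0,-0.5],[0,0,-1],[0,0,-1],[0,0,-1],[0,0,-1],[0,0,-1],[0,0,-1],[0,0,-0.5],[0,-1,0],[0,-1,0],[0,-1,0],[0,-1,0]], angular=[[0,0,0],[0,0,0],[0,0,0],[0,0,0],[0,0,0],[0,0,0],[0,0,0],[0,0,0],[0,0,0],[0,0,0],[0,0,0],[0,0,0]])

```text
time: 46.1
position: [0.6508, -0.0892, 0.1976]
tcp_rot: [-0.0, 1.0, -0.001, -0.001]
force: [-0.3, -0.0, -2.8]
opening: 0.0527
grasp_force: 52.9
```

Call:
apply_moves(offset=[[-0.1,-1,0],[-0.1,-1,0],[0,-1,0],[0,-1,0],[0,-1,0],[0,-1,0],[0,-1,0],[0,-0.53,0],[0,0,0],[0,0,0]], angular=[[0,0,0],[0,0,0],[0,0,0],[0,0,0],[0,0,0],[0,0,0],[0,0,0],[0,0,0],[0,0,0],[0,0,0]])

```text
time: 46.93
position: [0.6472, 0.0606, 0.1978]
tcp_rot: [0.0, 1.0, 0.0, -0.0]
force: [-0.2, -1.0, -2.0]
opening: 0.0527
grasp_force: 53.0
```

Call:
apply_moves(offset=[[0,0,1],[0,0,1],[0,0,1],[0,0,1],[0,0,1],[0,0,0.8],[0,0,0.4],[0,0,0.2],[0,0,0.15],[0,0,0.05],[0,0,0],[0,0,0]], angular=[[0,0,0],[0,0,0],[0,0,0],[0,0,0],[0,0,0],[0,0,0],[0,0,0],[0,0,0],[0,0,0],[0,0,0],[0,0,0],[0,0,0]])

```text
time: 47.93
position: [0.6483, 0.0605, 0.0674]
tcp_rot: [0.0, 1.0, -0.0, 0.001]
force: [-0.2, 0.3, -1.5]
opening: 0.0529
grasp_force: 53.0
```

Call:
apply_moves(offset=[[0,0,0],[0,0,0],[0,0,0],[0,0,-0.5],[0,0,-1],[0,0,-1],[0,0,-1],[0,0,-1],[0,0,-1],[0,0,-1],[0,0,-0.5],[0,0,0]], angular=[[0,0,0],[0,0,0],[0,0,0],[0,0,0],[0,0,0],[0,0,0],[0,0,0],[0,0,0],[0,0,0],[0,0,0],[0,0,0],[0,0,0]], gripper=0.8)

```text
time: 48.93
position: [0.6495, 0.0607, 0.2105]
tcp_rot: [0.0, 1.0, -0.0, 0.003]
force: [0.5, -0.3, -0.3]
opening: 0.0682
grasp_force: 0.0
```

Call:
apply_moves(offset=[[-0.45,1,0],[-0.45,1,0],[-0.45,1,0],[-0.45,1,0],[-0.45,1,0],[-0.45,1,0],[-0.45,1,0],[-0.45,1,0],[-0.45,1,0],[-0.45,1,0],[-0.45,1,0],[-0.45,1,0]], angular=[[0,0,0],[0,0,0],[0,0,0],[0,0,0],[0,0,0],[0,0,0],[0,0,0],[0,0,0],[0,0,0],[0,0,0],[0,0,0],[0,0,0]])

```text
time: 49.93
position: [0.5382, -0.1799, 0.2047]
tcp_rot: [-0.0, 1.0, -0.0, -0.001]
force: [-0.6, 0.3, -0.1]
opening: 0.0686
grasp_force: 0.0
```

Call:
apply_moves(offset=[[0,1,0],[0,1,0],[0,1,0],[0,1,0],[0,0.97,0],[0,0,0],[0,0,0]], angular=[[0,0,0],[0,0,0],[0,0,0],[0,0,0],[0,0,0],[0,0,0],[0,0,0]])

```text
time: 50.52
position: [0.5386, -0.2791, 0.2046]
tcp_rot: [-0.001, 1.0, -0.001, -0.001]
force: [-0.4, -0.4, -0.2]
opening: 0.0686
grasp_force: 0.0
```

```bash
python3 - <<'E'
from h import *
s=state();print(s["time"],pose(s),s["opening"])
for n in("side","top"):
    for o in find("tin1",n): print(n,o[:6])
    for o in find("bottle",n): print(n,o[:4])
c=camera("top");cv2.imwrite("pics/t6.png",c["image"][:,:,::-1])
E
```

```text
50.5167 (array([ 0.53856856, -0.27906791,  0.2046351 ]), np.float64(-0.1282857530541654), np.float64(0.12973522908090052)) 0.0686025197889165
side [0.97, np.float64(0.557), np.float64(-0.3512), np.float64(0.0909), np.float64(0.1319), np.float64(0.0521)]
side [0.94, np.float64(0.471), np.float64(0.0737), np.float64(0.0959), np.float64(0.0533), np.float64(0.0528)]
side [0.87, np.float64(0.5394), np.float64(-0.2786), np.float64(0.0908), np.float64(0.0536), np.float64(0.0485)]
side [0.68, np.float64(0.6482), np.float64(0.0595), np.float64(0.096), np.float64(0.0528), np.float64(0.0525)]
side [0.58, np.float64(0.5623), np.float64(0.0681), np.float64(0.0959), np.float64(0.0526), np.float64(0.0518)]
side [0.7, np.float64(0.3638), np.float64(-0.2954), np.float64(0.1253)]
top [0.9, np.float64(0.468), np.float64(0.0727), np.float64(0.1009), np.float64(0.0499), np.float64(0.0498)]
top [0.8, np.float64(0.4832), np.float64(-0.2088), np.float64(0.2859), np.float64(0.1222), np.float64(0.0164)]
top [0.74, np.float64(0.5072), np.float64(-0.3063), np.float64(0.1368), np.float64(0.0772), np.float64(0.0184)]
top [0.59, np.float64(0.5624), np.float64(0.0674), np.float64(0.1006), np.float64(0.0539), np.float64(0.0502)]
top [0.59, np.float64(0.6466), np.float64(0.0592), np.float64(0.1014), np.float64(0.0522), np.float64(0.0506)]
```

All three placed tins sit at top height 0.096. Next is tin C.

Call:
apply_moves(offset=[[0,0,1],[0,0,1],[0,0,1],[0,0,1],[0,0,1],[0,0,1],[0,0,1],[0,0,0.4],[0,0,0],[0,0,0]], angular=[[0,0,0],[0,0,0],[0,0,0],[0,0,0],[0,0,0],[0,0,0],[0,0,0],[0,0,0],[0,0,0],[0,0,0]])

```text
time: 51.8
position: [0.5394, -0.2786, 0.0583]
tcp_rot: [-0.0, 1.0, -0.0, -0.0]
force: [0.1, 0.2, 1.1]
opening: 0.0684
grasp_force: 0.0
```

Call:
apply_moves(offset=[[0,0,0],[0,0,0],[0,0,0],[0,0,0],[0,0,0],[0,0,0]], angular=[[0,0,0],[0,0,0],[0,0,0],[0,0,0],[0,0,0],[0,0,0]], gripper=0)

```text
time: 52.3
position: [0.5406, -0.2797, 0.0602]
tcp_rot: [0.001, 1.0, -0.0, 0.001]
force: [0.0, -1.2, 5.8]
opening: 0.0528
grasp_force: 52.5
```

Call:
apply_moves(offset=[[0,0,-0.5],[0,0,-1],[0,0,-1],[0,0,-1],[0,0,-1],[0,0,-1],[0,0,-1],[0,0,-0.5],[0.1,-1,0],[0.1,-1,0],[0.1,-1,0],[0.1,-1,0]], angular=[[0,0,0],[0,0,0],[0,0,0],[0,0,0],[0,0,0],[0,0,0],[0,0,0],[0,0,0],[0,0,0],[0,0,0],[0,0,0],[0,0,0]])

```text
time: 53.3
position: [0.5468, -0.1977, 0.1977]
tcp_rot: [-0.0, 1.0, -0.0, -0.0]
force: [0.0, 0.4, -1.9]
opening: 0.0524
grasp_force: 52.8
```

Call:
apply_moves(offset=[[0.1,-1,0],[0.1,-1,0],[0,-1,0],[0,-1,0],[0,-1,0],[0,-1,0],[0,-1,0],[0,-1,0],[0,-0.8,0],[0,0,0],[0,0,0]], angular=[[0,0,0],[0,0,0],[0,0,0],[0,0,0],[0,0,0],[0,0,0],[0,0,0],[0,0,0],[0,0,0],[0,0,0],[0,0,0]])

```text
time: 54.22
position: [0.551, -0.022, 0.1978]
tcp_rot: [0.0, 1.0, 0.001, -0.0]
force: [0.1, -0.0, -1.7]
opening: 0.0527
grasp_force: 52.9
```

Call:
apply_moves(offset=[[0,0,1],[0,0,1],[0,0,1],[0,0,1],[0,0,1],[0,0,0.8],[0,0,0.4],[0,0,0.2],[0,0,0.15],[0,0,0.05],[0,0,0],[0,0,0]], angular=[[0,0,0],[0,0,0],[0,0,0],[0,0,0],[0,0,0],[0,0,0],[0,0,0],[0,0,0],[0,0,0],[0,0,0],[0,0,0],[0,0,0]])

```text
time: 55.22
position: [0.5522, -0.0229, 0.0671]
tcp_rot: [0.0, 1.0, -0.0, 0.001]
force: [-0.3, -1.4, -1.2]
opening: 0.0526
grasp_force: 52.9
```

Call:
apply_moves(offset=[[0,0,0],[0,0,0],[0,0,0],[0,0,-0.5],[0,0,-1],[0,0,-1],[0,0,-1],[0,0,-1],[0,0,-1],[0,0,-1],[0,0,-0.5],[0,0,0]], angular=[[0,0,0],[0,0,0],[0,0,0],[0,0,0],[0,0,0],[0,0,0],[0,0,0],[0,0,0],[0,0,0],[0,0,0],[0,0,0],[0,0,0]], gripper=0.8)

```text
time: 56.22
position: [0.5534, -0.023, 0.2099]
tcp_rot: [0.001, 1.0, -0.0, 0.003]
force: [0.3, -0.7, 0.2]
opening: 0.0683
grasp_force: 0.0
```

Call:
apply_moves(offset=[[0.1,1,0],[0.1,1,0],[0.1,1,0],[0.1,1,0],[0.1,1,0],[0.1,1,0],[0.1,1,0],[0,1,0],[0,1,0],[0,1,0],[0,1,0],[0,1,0]], angular=[[0,0,0],[0,0,0],[0,0,0],[0,0,0],[0,0,0],[0,0,0],[0,0,0],[0,0,0],[0,0,0],[0,0,0],[0,0,0],[0,0,0]])

```text
time: 57.22
position: [0.5646, -0.2633, 0.2044]
tcp_rot: [-0.001, 1.0, -0.0, -0.001]
force: [0.4, -0.1, -0.1]
opening: 0.0682
grasp_force: 0.0
```

Call:
apply_moves(offset=[[0,1,0],[0,1,0],[0,1,0],[0,1,0],[0,1,0],[0,1,0],[0,0.2,0],[0,0,0],[0,0,0]], angular=[[0,0,0],[0,0,0],[0,0,0],[0,0,0],[0,0,0],[0,0,0],[0,0,0],[0,0,0],[0,0,0]])

```text
time: 57.97
position: [0.5649, -0.3859, 0.2048]
tcp_rot: [-0.001, 1.0, -0.0, -0.001]
force: [0.3, -0.1, -0.1]
opening: 0.0683
grasp_force: 0.0
```

Call:
apply_moves(offset=[[0,0,1],[0,0,1],[0,0,1],[0,0,1],[0,0,1],[0,0,1],[0,0,1],[0,0,0.4],[0,0,0],[0,0,0]], angular=[[0,0,0],[0,0,0],[0,0,0],[0,0,0],[0,0,0],[0,0,0],[0,0,0],[0,0,0],[0,0,0],[0,0,0]])

```text
time: 58.8
position: [0.5654, -0.3858, 0.0582]
tcp_rot: [-0.0, 1.0, 0.0, -0.0]
force: [-0.0, -0.3, 0.9]
opening: 0.0682
grasp_force: 0.0
```

Call:
apply_moves(offset=[[0,0,0],[0,0,0],[0,0,0],[0,0,0],[0,0,0],[0,0,0]], angular=[[0,0,0],[0,0,0],[0,0,0],[0,0,0],[0,0,0],[0,0,0]], gripper=0)

```text
time: 59.3
position: [0.5665, -0.3877, 0.0605]
tcp_rot: [0.001, 1.0, -0.0, 0.001]
force: [-0.5, 0.1, 7.3]
opening: 0.0529
grasp_force: 52.8
```

Call:
apply_moves(offset=[[0,0,-0.5],[0,0,-1],[0,0,-1],[0,0,-1],[0,0,-1],[0,0,-1],[0,0,-1],[0,0,-0.5],[0.2,-1,0],[0.2,-1,0],[0.2,-1,0],[0.2,-1,0]], angular=[[0,0,0],[0,0,0],[0,0,0],[0,0,0],[0,0,0],[0,0,0],[0,0,0],[0,0,0],[0,0,0],[0,0,0],[0,0,0],[0,0,0]])

```text
time: 60.3
position: [0.5808, -0.3057, 0.1974]
tcp_rot: [-0.0, 1.0, -0.001, -0.001]
force: [0.1, -0.3, -2.8]
opening: 0.0527
grasp_force: 53.1
```

Call:
apply_moves(offset=[[0.25,-1,0],[0.25,-1,0],[0.25,-1,0],[0.25,-1,0],[0.25,-1,0],[0.25,-1,0],[0.25,-1,0],[0.25,-1,0],[0.25,-1,0],[0.25,-1,0],[0.2,-1,0],[0.2,-1,0]], angular=[[0,0,0],[0,0,0],[0,0,0],[0,0,0],[0,0,0],[0,0,0],[0,0,0],[0,0,0],[0,0,0],[0,0,0],[0,0,0],[0,0,0]])

```text
time: 61.3
position: [0.639, -0.0656, 0.1974]
tcp_rot: [-0.0, 1.0, -0.0, -0.001]
force: [0.3, 0.5, -3.1]
opening: 0.0528
grasp_force: 53.1
```

Call:
apply_moves(offset=[[0,-1,0],[0,-0.85,0],[0,0,0],[0,0,0]], angular=[[0,0,0],[0,0,0],[0,0,0],[0,0,0]])

```text
time: 61.63
position: [0.6389, -0.0288, 0.1975]
tcp_rot: [0.0, 1.0, 0.001, -0.001]
force: [-0.2, -0.7, -1.9]
opening: 0.0529
grasp_force: 53.3
```

Call:
apply_moves(offset=[[0,0,1],[0,0,1],[0,0,1],[0,0,1],[0,0,1],[0,0,0.8],[0,0,0.4],[0,0,0.2],[0,0,0.15],[0,0,0.05],[0,0,0],[0,0,0]], angular=[[0,0,0],[0,0,0],[0,0,0],[0,0,0],[0,0,0],[0,0,0],[0,0,0],[0,0,0],[0,0,0],[0,0,0],[0,0,0],[0,0,0]])

```text
time: 62.63
position: [0.6403, -0.03, 0.0673]
tcp_rot: [0.0, 1.0, -0.0, 0.001]
force: [0.3, 0.3, -2.5]
opening: 0.0529
grasp_force: 53.2
```

Call:
apply_moves(offset=[[0,0,0],[0,0,0],[0,0,0],[0,0,-0.5],[0,0,-1],[0,0,-1],[0,0,-1],[0,0,-1],[0,0,-1],[0,0,-1],[0,0,-0.5],[0,0,0]], angular=[[0,0,0],[0,0,0],[0,0,0],[0,0,0],[0,0,0],[0,0,0],[0,0,0],[0,0,0],[0,0,0],[0,0,0],[0,0,0],[0,0,0]], gripper=0.8)

```text
time: 63.63
position: [0.6414, -0.0301, 0.2105]
tcp_rot: [0.001, 1.0, -0.0, 0.003]
force: [-0.1, 0.1, 1.1]
opening: 0.0682
grasp_force: 0.0
```

Call:
apply_moves(offset=[[0,1,0],[0,1,0],[0,1,0],[0,1,0],[0,1,0],[0,1,0],[0,1,0],[0,1,0],[0,1,0],[0,1,0],[0,1,0],[0,0,0]], angular=[[0,0,0],[0,0,0],[0,0,0],[0,0,0],[0,0,0],[0,0,0],[0,0,0],[0,0,0],[0,0,0],[0,0,0],[0,0,0],[0,0,0]])

```text
time: 64.63
position: [0.6382, -0.2533, 0.2043]
tcp_rot: [0.0, 1.0, -0.002, -0.001]
force: [0.0, -0.7, -0.0]
opening: 0.068
grasp_force: 0.0
```

```bash
python3 - <<'E'
from h import *
s=state();print(s["time"],pose(s),s["opening"])
for n in("side","top"):
    for t in("tin1","bottle","chunk1"):
        for o in find(t,n): print(n,t,o[:6])
a=camera("top")["image"];b=camera("side")["image"]
cv2.imwrite("pics/f7.png",cv2.resize(np.hstack([a,b]),(800,300),interpolation=cv2.INTER_AREA)[:,:,::-1])
E
```

```text
64.6333 (array([ 0.63818842, -0.2532997 ,  0.20431931]), np.float64(-0.2055323946527379), np.float64(0.1209201698749882)) 0.06802629273551625
side tin1 [0.81, np.float64(0.5625), np.float64(0.0676), np.float64(0.0958), np.float64(0.0542), np.float64(0.0503)]
side tin1 [0.64, np.float64(0.6479), np.float64(0.059), np.float64(0.0961), np.float64(0.0528), np.float64(0.0522)]
side tin1 [0.62, np.float64(0.6397), np.float64(-0.0311), np.float64(0.096), np.float64(0.0535), np.float64(0.0516)]
side tin1 [0.56, np.float64(0.553), np.float64(-0.0246), np.float64(0.0957), np.float64(0.0553), np.float64(0.0504)]
side tin1 [0.3, np.float64(0.5982), np.float64(0.2904), np.float64(0.0352), np.float64(0.0671), np.float64(0.0388)]
side bottle [0.64, np.float64(0.3634), np.float64(-0.2935), np.float64(0.1253), np.float64(0.0269), np.float64(0.0251)]
side chunk1 [0.94, np.float64(0.6032), np.float64(0.369), np.float64(0.0362), np.float64(0.1057), np.float64(0.0454)]
side chunk1 [0.65, np.float64(0.5829), np.float64(0.2901), np.float64(0.0353), np.float64(0.1041), np.float64(0.0378)]
top tin1 [0.88, np
[... 204 characters left out ...]
.0513)]
top tin1 [0.72, np.float64(0.5509), np.float64(-0.025), np.float64(0.101), np.float64(0.0541), np.float64(0.0501)]
top tin1 [0.7, np.float64(0.6455), np.float64(0.0592), np.float64(0.1007), np.float64(0.0508), np.float64(0.049)]
top bottle [0.93, np.float64(0.3633), np.float64(-0.294), np.float64(0.13), np.float64(0.0265), np.float64(0.0251)]
top chunk1 [0.72, np.float64(0.6186), np.float64(0.3647), np.float64(0.0392), np.float64(0.0697), np.float64(0.038)]
top chunk1 [0.65, np.float64(0.594), np.float64(0.2886), np.float64(0.0396), np.float64(0.068), np.float64(0.0356)]
top chunk1 [0.48, np.float64(0.55), np.float64(-0.025), np.float64(0.1005), np.float64(0.053), np.float64(0.0501)]
```

View pics/f7.png

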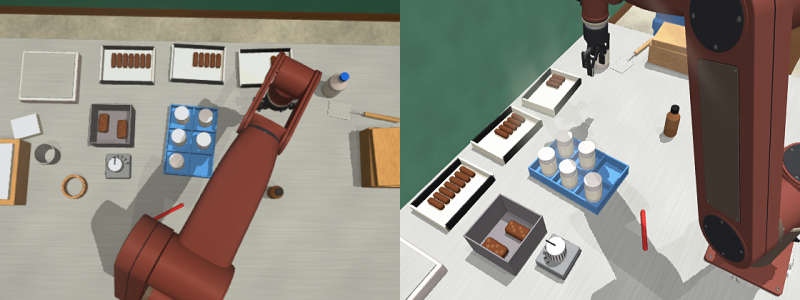

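The final view shows five tins upright in separate cells, both biscuits in the bin, the bar at mark 4, and the bottle where it started. The gripper is clear, so I'm handing in.

```bash
python3 -c "
from workcell import *
print(finish_job())"
```

```text
the job is handed in; nothing more can be done
None
```

I handed the job in at about 65 s. Both biscuits went into the bin before any tin was moved, the sleeve is at mark 4, five tins stand upright one to a cell, and the bottle is where it started; no verdict came back.

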